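# Lock the hub nut of an inclined bench mixer

### The arm

A 7-joint arm with a two-finger parallel gripper is mounted at the origin on the work surface. World frame = base frame: x ahead of the robot, y to its left, z up, the work surface at z = 0. Lengths are in m, angles in degrees, forces in N, time in s.
With the tool pointing down it reaches from about 0.425 to 1.025 m from the base axis. Payload 9.4 kg.
Tool frame: the origin (TCP) lies between the finger pads; the fingertips stand 22 mm ahead of it and the grasp point (between the pads) lies 3 mm ahead of it; y points along the fingers, z is the direction in which the jaws open and shut, and the axes are right-handed (so a half turn about y gives the same grasp; the last joint's range is limited). The gripper opens to 85 mm and grips with 20 to 120 N. Pads are 22 mm wide; open, the fingers measure 114 mm over their backs; the gripper's body (76 mm by 85 mm) begins 54 mm behind the grasp point. The pads swing forward as they close: fully open they stand 13 mm farther back than shut.
Start: joints at [-67.42, 34.337, -0.143, 91.639, 0.103, 54.024, -4.572], TCP at [0.329, 0.646, 0.231] pointing down, gripper open.
Joint ranges: [-147.43, 147.43], [-19.82, 112.94], [-74.19, 73.91], [6.32, 146.72], [-59.91, 239.91], [6.04, 106.73], [-150.56, 150.56]. Speed limits (degrees/s): [127.2, 127.2, 172.46, 172.46, 180, 180, 180].

### API

Orientations are given as [roll, pitch, yaw] about the fixed x, y, z axes, in that order (R = Rz(yaw) Ry(pitch) Rx(roll)).
In Python, from cell import * gives the robot as it stands. Calls block until the motion is done:
- move_to(position, orientation): joint-space move of the TCP to a pose.
- servo_line(position, v=0.15, ori=None): straight line of the TCP; ori=None keeps the orientation; v is the mean speed in m/s.
- goto_joints(angles): joint-space move.
- set_gripper(opening, newtons=None): finger opening in m; newtons is the grip in N (None keeps the last); returns when the fingers have stopped.
- wait(seconds).
- ik(position, orientation): joint angles nearest the present ones, or None.
- observe(): the state.
- capture(name): name is "scene" or "top" or "wrist"; returns the picture (384x512x3 uint8, red, green, blue); there is no depth.
- calibration(name): a dict with "intrinsics" (3x3 intrinsics, pixels), "distortion" ([k1, k2, p1, p2, k3] as OpenCV has them; the pictures are not rectified), "rvec" (rotation vector, rad) and "tvec" (3), from world to camera coordinates, as OpenCV has them. Camera axes: x right, y down, z forward; pixel columns grow to the right and rows downward; lengths in m; the calibration is good to about 2 mm. A picture is of the moment at which its call begins: read the wrist's pose just before it. calibration takes no time and is no camera call; for the wrist camera it gives the pose at the moment of the call.
A pose or a line that the arm cannot do raises IKError and nothing moves.
- sign_off(): hands the job in, once; it reports no verdict.
The state is a dict: "t": time; "joint_pos": joint angles; "joint_velocities": joint speeds; "joint_torque": joint torques, N m; "tcp_pos": TCP position; "tool_rot": TCP orientation; "wrist_force": force on the tool from outside, world axes, zero at the start; "ft_torque": the same for the moment, N m; "gripper_width": finger opening in m.
Only numpy, scipy, OpenCV 4.12 (cv2) and the standard library are available. Lean on these libraries where they do the work, as an engineer would, in place of code of your own. Each camera call takes 0.05 s, during which the arm holds its last target. There are 200 camera calls.

### The job

On the lab mixer, tighten the slotted castle nut clockwise just to the first slot that lines up with the cross hole in the spindle, without turning it past. Then push the spring-loaded locking bolt fully in through that slot, swing its ball handle down a quarter turn towards the front edge of the mixer and let go, so that the bolt springs back onto its stop and stays locked. Leave the other things on the bench where they are.

Things in the scene. Friction and masses are not known exactly. Their poses are not given: they have to be found in the camera images.
- spindle (a point): Fixed point on the axis of the mixer's steel spindle (20 mm diameter), on the axis of its cross hole. Its z points outward along the spindle, which leans 30 degrees from vertical towards the mixer's front; y along the cross hole towards the locking bolt; x up the slope. The spindle's end is at z +16 mm; a dark groove on the end lies along the cross hole. All offsets below are in these axes.
- nut_mid (a point): Middle of the castle nut, 9 mm below the spindle point along z; its axes turn with the nut. Bright steel hexagon, 42 mm over flats, 48 over corners, 34 mm high, on a 36 mm boss; its crown (top 18 mm) has six slots 10 mm wide, one in the middle of each flat. Grip it at this height over two opposite flats, fingers along the spindle; the pair ending 60 degrees from the bolt keeps clear of the bolt.
- casing (a point): Point on the white casing's sloping face under the spindle point (z -42 mm). The face spans x -100 to 75, y -85 to 150 mm. On it round the spindle a flat hub flange, 88 mm diameter, 6 mm thick.
- rail_end (a point): Bolt's stop: the nut-side end of an aluminium rail standing on the casing, at spindle x -11, y 77.5, z 0 mm. The rail spans x -16 to -6, y 77.5 to 124 mm, up to z +7; behind it an end block x -16 to 10, y 124 to 138, up to z +12. Between nut and handle a bearing block x -10 to 10, y 46 to 60, up to z +8. Keep the fingers clear of these.
- nut (a joint): Angle of the castle nut in rad; grows as it is tightened (clockwise seen from the spindle's free end). 0 = a slot (and the middle of a flat) exactly along the cross hole; it starts between -0.85 and -0.3, so tightening to 0 brings in the first slot. It turns stiffly (0.12 N m) and stays where it is left. The 6 mm bolt enters the slot only within about 0.1 of 0.
- pin (a joint): Travel of the locking bolt (6 mm rod, round tip, sliding along the spindle's y) in m: 0 = fully out, tip 48 mm from the spindle axis; grows as it is pushed towards the spindle; 0.050 = fully in, tip in the cross hole. A spring pushes it out with 2.4 N at 0, 6.4 N at 0.050. With the handle down it seats on the rail's end at about 0.0445.
- lever (a joint): Angle of the bolt's handle about the bolt's axis in rad: 0 = pointing along the spindle's z (up), 1.57 = swung down, pointing down the slope (the spindle point's -x). The rail blocks it until the bolt is pushed in beyond 0.0445; light friction holds it where it is left.
- ball (a point): Centre of the black ball (18 mm diameter) at the end of the bolt's handle, 42 mm from the bolt's axis; it revolves freely on a rivet parallel to the bolt, so it can be held along the bolt's direction while the handle swings. Bolt out, handle up: x 0, y +118, z +42 mm from the spindle point; pushed fully in: y +68; then handle down: x -42, y +68, z 0 mm.
- spanner_mid (a point): Bystander: steel spanner, 170 mm, lying on the bench in front of the mixer; middle.
- beaker_mid (a point): Bystander: glass beaker, 68 mm diameter, 85 mm high, to the right of the mixer; middle.
- flask_mid (a point): Bystander: glass conical flask, 76 mm diameter, 120 mm high, to the left of the mixer; middle.
- cylinder_mid (a point): Bystander: clear measuring cylinder, 235 mm high, foot 68 mm diameter; middle.
- thermos_mid (a point): Bystander: sage green vacuum flask, 80 mm diameter, 185 mm high; middle.
- soap_mid (a point): Bystander: clear soap bottle with green cap, 60 mm diameter, 160 mm high; middle.
- dish_mid (a point): Bystander: shut glass petri dish, 90 mm diameter, 14 mm high, lying flat; middle.

How it is judged (in metres and radians):
On the way, in this order (a step that is already met when the one before it is completed fails the run):
1. the castle nut is turned so that its first slot lines up with the cross hole (within 0.12 rad) (value of joint nut between -0.12 and 0.12 rad), for 0.2 s.
2. the locking bolt is pushed in through the slot (43 mm or more) with its handle still up (value of joint pin above 0.043 m and value of joint lever below 0.6 rad), for 0.05 s.
At the end, for the whole second after the job is handed in: The nut's slot is lined up with the cross hole (joint within 0.12 rad of 0), the bolt is seated back on its stop (travel 42 to 47.5 mm) with its handle swung down (beyond 1.3 rad), and all is at rest (all of step 1 and value of joint pin between 0.042 and 0.0475 m and value of joint lever above 1.3 rad and velocity of joint lever between -0.1 and 0.1 rad/s and velocity of joint pin between -0.01 and 0.01 m/s); the robot touches nothing.
It fails at once if the nut is turned past the first slot (by more than 0.22 rad) (value of joint nut above 0.22 rad).
It fails at once if a bystander is moved more than 40 mm (distance of any of spanner_mid, beaker_mid, flask_mid, cylinder_mid, thermos_mid, soap_mid, dish_mid from where it was at the start of the episode above 0.04 m).
It also fails if it takes over 50 s, if anything falls off the work surface, if the arm or the gripper's body presses on something with over 40 N, if the wrist force passes 120 N, or if a joint passes its speed limit or range.

## Working session

There is one attempt and no reset: what is moved stays moved. The work goes in short steps, each a Python script; the robot and the scene stay as the last script left them, time stands still between calls to the robot, and variables do not carry over. Pictures are saved under pics/ and viewed, about 8 in all and at most 12, crops included, and the job is handed in when it is done.

```bash
ls; mkdir -p pics; python3 - <<'E'
from cell import *
import cv2
for n in ("scene","top","wrist"):
    im=capture(n); cv2.imwrite(f"pics/{n}0.png",im[:,:,::-1])
    c=calibration(n); print(n,c)
s=cv2.imread("pics/scene0.png");t=cv2.imread("pics/top0.png")
cv2.imwrite("pics/both.png",cv2.resize(cv2.vconcat([s,t]),None,fx=.78,fy=.78))
print(observe())
E
```

```text
pics
scene {'intrinsics': array([[457.23508454,   0.        , 249.83602113],
       [  0.        , 457.23508454, 192.87944785],
       [  0.        ,   0.        ,   1.        ]]), 'distortion': array([-0.02085116,  0.        ,  0.        ,  0.        ,  0.        ]), 'rvec': array([ 2.20957923,  0.99674351, -0.4116845 ]), 'tvec': array([-0.34168897, -0.19736127,  1.67594237])}
top {'intrinsics': array([[357.31158823,   0.        , 249.83456281],
       [  0.        , 357.31158823, 194.64917287],
       [  0.        ,   0.        ,   1.        ]]), 'distortion': array([-0.09766376,  0.        ,  0.        ,  0.        ,  0.        ]), 'rvec': array([ 2.1422655 , -2.09045759,  0.16545511]), 'tvec': array([-7.76310007e-04,  5.06570397e-01,  9.71673729e-01])}
wrist {'intrinsics': array([[280.2848138 ,   0.        , 248.42157068],
       [  0.        , 280.2848138 , 195.83620481],
       [  0.        ,   0.        ,   1.        ]]), 'distortion': array([-0.00895248,  0.        ,  0.        ,  0.        ,  0.        ]), 'rvec': array([-2.46375775, -1.51236399, -0.21611278]), 'tvec': array([-0.72565275, -0.03679565,  0.37805711])}
{'t': 0.15, 'joint_pos': array([-67.42122902,  34.3734776 ,  -0.14477127,  91.67068502,
         0.10239591,  54.02545854,  -4.57209133]), 'joint_velocities': array([-0.06588501, -0.17115272,  0.03621156, -0.12485291, -0.023099  ,
       -0.07062964,  0.01515984]), 'joint_torque': array([ 2.78266023e-03, -7.76993179e+01,  1.56668823e+00, -2.58235466e+01,
        1.24553448e-02,  6.86553263e-03, -8.69608385e-06]), 'tcp_pos': array([0.32868985, 0.64579812, 0.22992026]), 'tool_rot': array([-9.00691880e+01, -6.59429734e-03, -2.69711178e+01]), 'wrist_force': array([-0.0154899 , -0.2754948 , -0.43614362]), 'ft_torque': array([ 0.01559484,  0.01181231, -0.00660979]), 'gripper_width': 0.08564196859698037}
```

View pics/both.png

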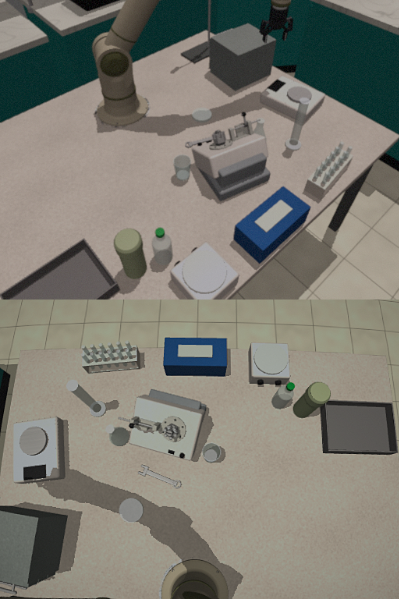

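The mixer shows at top-picture pixel ≈(215,160) with its front facing the robot and the spanner in front of it. I'll enlarge it in both views.

```bash
python3 - <<'E'
import cv2
t=cv2.imread("pics/top0.png")[110:210,140:290]
s=cv2.imread("pics/scene0.png")[135:255,225:360]
cv2.imwrite("pics/tcrop.png",cv2.resize(t,None,fx=5.3,fy=5.3,interpolation=cv2.INTER_CUBIC))
cv2.imwrite("pics/scrop.png",cv2.resize(s,None,fx=5,fy=5,interpolation=cv2.INTER_CUBIC))
E
```

```text
(no output)
```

View pics/tcrop.png

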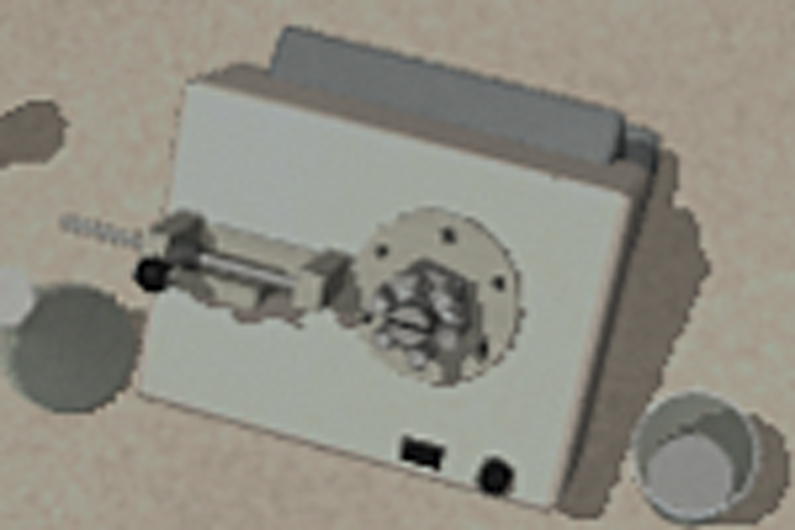

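The top view shows the nut and spindle at crop ≈(408,320), the ball at (152,275), and the casing face corners at (190,82), (632,195), (557,508) and (138,395). I'll fit a 4-parameter pose (position plus yaw, with the 30° tilt known).

```bash
cat > h.py <<'E'
from cell import *
import numpy as np, cv2, json, os
from scipy.optimize import least_squares
from scipy.spatial.transform import Rotation as Ro
def Rs(yaw):  # spindle axes; yaw=0: x_s along world +x, leaning 30deg back to -x
    return Ro.from_euler('z',yaw).as_matrix()@Ro.from_euler('y',-30,degrees=True).as_matrix()
def proj(c,P): return cv2.projectPoints(np.asarray(P,float),c["rvec"],c["tvec"],c["intrinsics"],c["distortion"])[0].reshape(-1,2)
def fit(views,x0):
    """views: list of (calib, Nx3 spindle points, Nx2 px)"""
    f=lambda p: np.concatenate([(proj(c,np.asarray(P)@Rs(p[3]).T+p[:3])-px).ravel() for c,P,px in views])
    r=least_squares(f,x0,loss='soft_l1'); return r.x,r.fun.reshape(-1,2)
def load(): 
    p=np.array(json.load(open('pose.json'))); return p[:3],Rs(p[3])
def save(p): json.dump(list(p),open('pose.json','w'))
def tool(R,zdir,ydir=(0,0,-1)):
    """rpy of tool with y along ydir and z along zdir, both in spindle axes"""
    y=np.array(ydir,float);z=np.array(zdir,float);y/=np.linalg.norm(y);z-=y*(y@z);z/=np.linalg.norm(z)
    M=R@np.column_stack([np.cross(y,z),y,z]); return Ro.from_matrix(M).as_euler('xyz',degrees=True)
E
python3 - <<'E'
from h import *
P=np.array([[75,150,-42],[75,-85,-42],[-100,-85,-42],[-100,150,-42],[0,0,16],[0,118,42]])/1e3
px=np.array([[190,82],[632,195],[557,508],[138,395],[408,320],[152,275]])/5.3+[140,110]
p,r=fit([(calibration("top"),P,px)],[.65,.1,.2,0.2]); print(p,r.round(1)); save(p)
o,R=load()
for h in (.17,.2,.25):
  for a in range(0,360,30):
    d=(np.cos(np.radians(a)),np.sin(np.radians(a)),0)
    q=ik(o+R@[0,.03,h],tool(R,d)); print(h,a,None if q is None else np.round(q))
c=calibration("wrist"); s=observe(); Rc=cv2.Rodrigues(c["rvec"])[0]; Rt=Ro.from_euler('xyz',s['tool_rot'],degrees=True).as_matrix()
print("cam in tool",Rt.T@(-Rc.T@c["tvec"]-s['tcp_pos']),"\n",(Rc@Rt).T)
E
```

```text
[ 0.55578227  0.09175147  0.1399889  -0.24438191] [[-0.8 -0.3]
 [-0.3 -0.1]
 [-0.5  0.4]
 [-0.2  0.2]
 [ 0.6  0.2]
 [ 2.2 -0.4]]
0.17 0 [-84.  13.  57. 136.  34.  17. -75.]
0.17 30 [-75.  10.  44. 136.  44.  21. -56.]
0.17 60 [-65.   9.  32. 136.  48.  23. -31.]
0.17 90 [-57.   9.  22. 135.  51.  25.  -4.]
0.17 120 [-50.   9.  13. 135.  53.  27.  23.]
0.17 150 [-42.   9.   5. 134.  54.  28.  52.]
0.17 180 [-35.   9.  -3. 134.  55.  29.  80.]
0.17 210 [-28.   9. -12. 134.  57.  31. 109.]
0.17 240 [-21.  10. -20. 133.  58.  33. 137.]
0.17 270 [ -90.   17.   68.  136.   13.   14. -143.]
0.17 300 [ -90.   17.   68.  136.   14.   14. -113.]
0.17 330 [-88.  15.  63. 136.  25.  15. -95.]
0.2 0 [-86.   6.  52. 135.  41.  26. -84.]
0.2 30 [-77.   5.  41. 135.  44.  28. -57.]
0.2 60 [-66.   5.  29. 134.  46.  30. -30.]
0.2 90 [-58.   5.  20. 134.  47.  31.  -1.]
0.2 120 [-51.   5.  12. 134.  48.  31.  28.]
0.2 150 [-43.   5.   4. 133.  48.  32.  56.]
0.2 180 [-36.   6.  -4. 133.  49.  33.  85.]
0.2 210 [-29.   6. -12. 133.  50.  34. 114.]
0.2 240 [-21.   6. -21. 132.  51.  35. 143.]
0.2 270 None
0.2 300 [ -98.   10.   70.  135.   31.   22. -132.]
0.2 330 [ -94.    8.   62.  135.   37.   24. -109.]
0.25 0 [-84.  -2.  40. 132.  43.  40. -89.]
0.25 30 [-80.  -2.  36. 132.  43.  40. -59.]
0.25 60 [-68.  -1.  25. 132.  42.  40. -28.]
0.25 90 [-61.  -1.  17. 132.  42.  40.   2.]
0.25 120 [-54.  -0.  11. 131.  42.  40.  32.]
0.25 150 [-46.   0.   3. 131.  42.  39.  62.]
0.25 180 [-39.   0.  -5. 131.  42.  40.  92.]
0.25 210 [-31.   1. -12. 130.  42.  40. 122.]
0.25 240 None
0.25 270 None
0.25 300 [ -54.   -0.   10.  131.   42.   40. -148.]
0.25 330 [ -92.   -3.   48.  133.   44.   41. -120.]
cam in tool [-0.07156405 -0.14292074  0.00095812] 
 [[-9.44461309e-04  9.59792069e-01  2.80710335e-01]
 [-7.31348624e-04 -2.80711048e-01  9.59792046e-01]
 [ 9.99999287e-01  7.01189335e-04  9.67063333e-04]]
```

View pics/scrop.png

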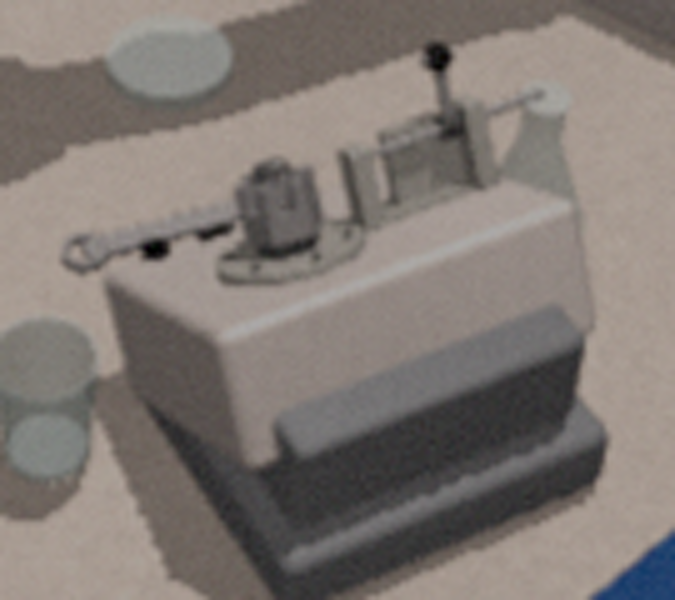

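The scene view agrees: ball at crop (437,57), spindle top (268,168), and back corners ≈(225,340) and (575,200). I'll fit both views jointly, then go close and look with the wrist camera.

```bash
python3 - <<'E'
from h import *
P=np.array([[75,150,-42],[75,-85,-42],[-100,-85,-42],[-100,150,-42],[0,0,16],[0,118,42]])/1e3
px=np.array([[190,82],[632,195],[557,508],[138,395],[408,320],[152,275]])/5.3+[140,110]
Q=P[[4,5,2]]; qx=np.array([[268,168],[437,57],[108,280]])/5+[225,135]
p,r=fit([(calibration("top"),P,px),(calibration("scene"),Q,qx)],[.55,.1,.14,-.24]); print(p,r.round(1)); save(p)
o,R=load()
s=observe()
servo_line(s['tcp_pos']+[0,0,.1],v=.3)
d=(np.cos(np.radians(165)),np.sin(np.radians(165)),0)
move_to(o+R@[0,.03,.17],tool(R,d))
wait(.2)
c=calibration("wrist"); np.savez("w1.npz",**c); im=capture("wrist"); cv2.imwrite("pics/w1.png",im[:,:,::-1])
cv2.imwrite("pics/w1b.png",cv2.resize(im[:,:,::-1],(800,600),interpolation=cv2.INTER_CUBIC))
print(observe()['t'],observe()['joint_pos'],observe()['tcp_pos'])
print(proj(c,np.array([[0,0,.016],[0,.118,.042]])@R.T+o))
E
```

```text
[ 0.5505937   0.09033455  0.16044038 -0.24174171] [[-2.3 -1.1]
 [ 0.2 -0.8]
 [-0.2  1.1]
 [-1.6  0.7]
 [ 0.2  0.2]
 [ 0.7 -0.5]
 [ 0.3  0.5]
 [-0.3  1.3]
 [-2.6 -0.5]]
2.775 [-38.89117363   6.30080315   0.44819086 133.07819077  49.93697279
  31.0405005   71.2153755 ] [0.47536044 0.14027161 0.30760711]
[[240.40593889 153.77210926]
 [268.72988261 262.4578718 ]]
```

View pics/w1b.png

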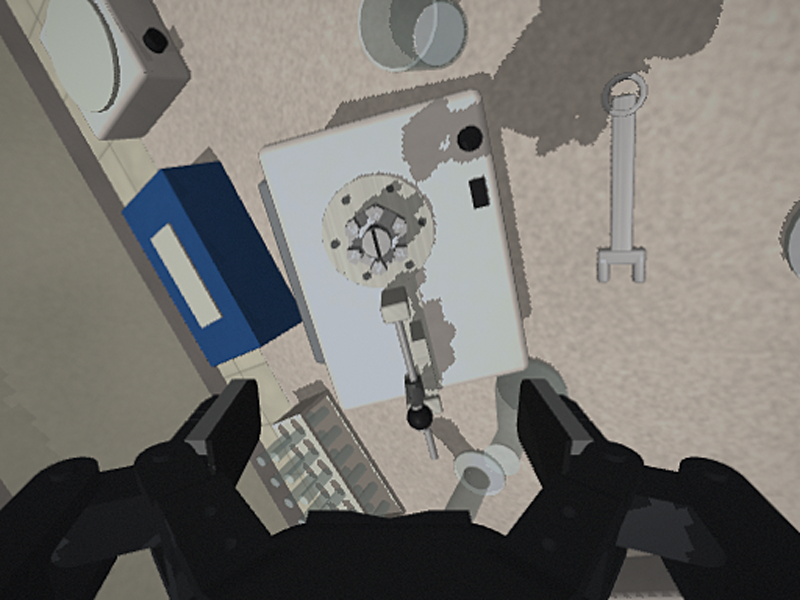

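The wrist view shows the spindle end at view px (377,243), predicted (376,240), and the ball at (419,416). Next is an enlarged crop for the nut angle and finer points.

```bash
python3 - <<'E'
import cv2
t=cv2.imread("pics/w1.png")[105:190,200:290]
cv2.imwrite("pics/w1c.png",cv2.resize(t,None,fx=7,fy=7,interpolation=cv2.INTER_CUBIC))
E
```

```text
(no output)
```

View pics/w1c.png

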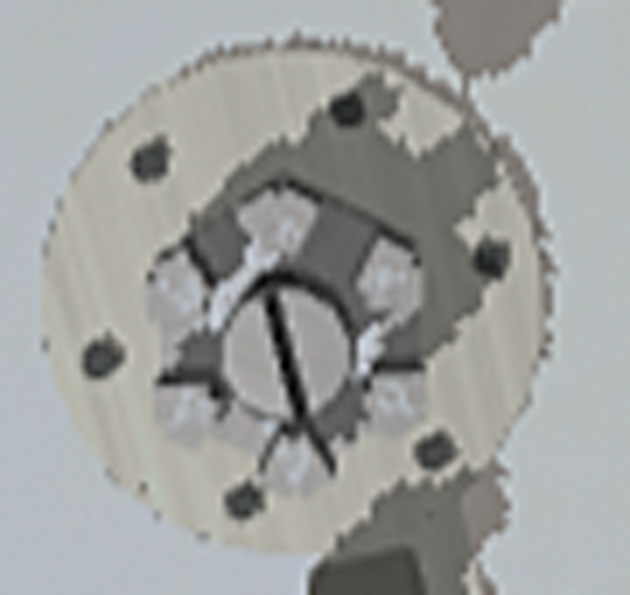

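The spindle disc centre is at crop (288,352). The crown lobes are at (280,222), (390,278), (393,400), (297,465), (190,412) and (183,290). Next I'll fit the pose with all views, plus the nut angle.

```bash
python3 - <<'E'
from h import *
P=np.array([[75,150,-42],[75,-85,-42],[-100,-85,-42],[-100,150,-42],[0,0,16],[0,118,42],[0,0,-36]])/1e3
px=np.array([[190,82],[632,195],[557,508],[138,395],[408,320],[152,275]])/5.3+[140,110]
qx=np.array([[268,168],[437,57]])/5+[225,135]
w=dict(np.load("w1.npz"))
wx=np.vstack([np.array([[345,408],[262,150],[480,90],[527,365]])/1.5625,np.array([[288,352]])/7+[200,105],[[419/1.5625,416/1.5625]],np.array([[293,297]])/7+[200,105]])
V=[(w,P,wx)]; A=[(calibration("top"),P[:6],px),(calibration("scene"),P[4:6],qx)]
x0=[.55,.09,.16,-.24]
for v in (V,[(w,P[[4,5,6]],wx[[4,5,6]])],A,V+A):
    p,r=fit(v,x0); print(p.round(4),"\n",r.round(1).tolist())
save(p)
o,R=p[:3],Rs(p[3])
lx=np.array([[280,222],[390,278],[393,400],[297,465],[190,412],[183,290]])/7+[200,105]
def f(q):
    best=None
    a=q[0]+np.radians(30)+np.arange(6)*np.pi/3
    L=np.column_stack([q[1]*np.cos(a),q[1]*np.sin(a),0*a+.008])+[q[2],q[3],0]
    pr=proj(w,L@R.T+o)
    D=np.linalg.norm(pr[:,None]-lx[None],axis=2); return pr[D.argmin(0)]-lx
for a0 in np.radians([90,105,120,135]):
    r=least_squares(lambda q:f(q).ravel(),[a0,.018,0,0]); print(np.degrees(r.x[0]),r.x[1:],r.cost)
E
```

```text
[ 0.5553  0.0923  0.1516 -0.2576] 
 [[-1.8, 0.1], [-1.2, -0.1], [-0.4, 0.1], [0.4, 0.5], [1.1, -0.1], [-0.0, -5.9], [1.1, 1.5]]
[ 0.5457  0.0914  0.1671 -0.2644] 
 [[-0.0, -0.6], [-0.1, 0.1], [0.2, 0.7]]
[ 0.5499  0.0899  0.162  -0.2446] 
 [[-2.1, -1.2], [0.4, -0.6], [-0.1, 1.4], [-1.6, 0.7], [0.3, 0.4], [0.7, -0.5], [0.1, 0.0], [-0.5, 0.9]]
[ 0.5529  0.0918  0.1551 -0.2522] 
 [[-1.7, 1.1], [-2.5, -0.7], [-0.2, -1.8], [1.8, 0.8], [0.8, -0.6], [0.6, -4.9], [0.9, 1.1], [-1.8, -1.7], [-0.1, -0.6], [-0.9, 0.8], [-1.6, -0.3], [-0.1, -0.2], [0.8, -1.3], [1.2, 2.0], [0.7, 3.1]]
108.74254961842581 [0.0190008  0.00108947 0.00061165] 0.2526383117993092
108.74254957882538 [0.0190008  0.00108947 0.00061165] 0.2526383117993174
108.74254956210753 [0.0190008  0.00108947 0.00061165] 0.25263831179930535
108.74254958008183 [0.0190008  0.00108947 0.00061165] 0.25263831179930857
```

```bash
python3 - <<'E'
from h import *
w=dict(np.load("w1.npz")); top=calibration("top"); sc=calibration("scene")
S=np.array([[0,0,16],[0,118,42]])/1e3
a=np.linspace(0,2*np.pi,200); C=np.column_stack([.044*np.cos(a),.044*np.sin(a),0*a-.036])
lx=np.array([[280,222],[390,278],[393,400],[297,465],[190,412],[183,290]])/7+[200,105]
tx=np.array([[408,320],[152,275]])/5.3+[140,110]; sx=np.array([[268,168],[437,57]])/5+[225,135]
wx=np.array([[288/7+200,352/7+105],[419/1.5625,416/1.5625]])
bb=np.array([45/7+200,540/7+200,50/7+105,552/7+105])
def f(q):
    o,R=q[:3],Rs(q[3]); T=lambda P:np.asarray(P)@R.T+o
    b=np.radians(30+60*np.arange(6))+q[4]; L=np.column_stack([q[5]*np.cos(b),q[5]*np.sin(b),0*b+.008])
    pr=proj(w,T(L)); i=np.linalg.norm(pr[:,None]-lx[None],axis=2).argmin(0)
    c=proj(w,T(C)); box=np.array([c[:,0].min(),c[:,0].max(),c[:,1].min(),c[:,1].max()])
    return np.concatenate([(proj(w,T(S))-wx).ravel()/.5,(proj(top,T(S))-tx).ravel()/.5,(proj(sc,T(S))-sx).ravel()/.6,(box-bb)/.5,(pr[i]-lx).ravel()])
for k in (1,0):
    r=least_squares(f,[.55,.09,.163,-.25,2,.018],loss='soft_l1')
print(r.x.round(4),np.degrees(r.x[4]),r.fun.round(1)); save(r.x[:4])
E
```

```text
[ 0.5493  0.0921  0.1629 -0.252   1.8978  0.0185] 108.73864524895086 [-0.4  0.4  0.7 -2.4 -1.4  0.9 -0.5 -1.4  0.9 -1.1  0.2  0.6 -0.8  1.3
 -0.8  0.2  0.   0.2 -0.2  0.2  0.2 -0.1 -0.3 -0.2 -0.2 -0.1 -0.6  0.2]
```

Pose fits to about 1 px, with nut ≈ −0.327 rad. Approach and grip it.

```bash
cat >> h.py <<'E'
def jaw(R,deg): return tool(R,(np.cos(np.radians(deg)),np.sin(np.radians(deg)),0))
def rep(tag=''):
    s=observe(); o,R=load(); print(tag,'t%.2f'%s['t'],'tcp_s',((s['tcp_pos']-o)@R*1e3).round(1),'F_s',(s['wrist_force']@R).round(1),'M_s',(s['ft_torque']@R).round(2),'w',round(s['gripper_width']*1e3,1)); return s
def toolang():
    o,R=load(); M=R.T@Ro.from_euler('xyz',observe()['tool_rot'],degrees=True).as_matrix(); return np.degrees(np.arctan2(M[1,2],M[0,2]))
E
python3 - <<'E'
from h import *
o,R=load()
print([None if ik(o+R@[0,0,-.006],jaw(R,a)) is None else 1 for a in (169,160,150,140)])
A=jaw(R,168.7)
move_to(o+R@[0,0,.07],A); rep()
servo_line(o+R@[0,0,-.006],v=.06); rep()
set_gripper(.0,20); rep('grip20'); print(toolang())
c=calibration("wrist"); np.savez("w2.npz",**c); im=capture("wrist"); cv2.imwrite("pics/w2.png",im[:,:,::-1])
cv2.imwrite("pics/w2b.png",cv2.resize(im[100:384,100:412,::-1],None,fx=2.1,fy=2.1,interpolation=cv2.INTER_CUBIC))
E
```

```text
[1, 1, 1, 1]
 t3.34 tcp_s [ 0.1  0.3 70. ] F_s [0.5 0.9 0.3] M_s [0.02 0.52 0.01] w 85.5
 t4.76 tcp_s [ 0.1  0.1 -5.7] F_s [-0.1 -0.1  0. ] M_s [-0.07  0.54  0.02] w 85.2
grip20 t5.23 tcp_s [ 1.  -0.1 -5.7] F_s [ 3.4 -1.3  5.8] M_s [-0.22 -0.   -0.03] w 41.4
168.66038271577582
```

View pics/w2b.png

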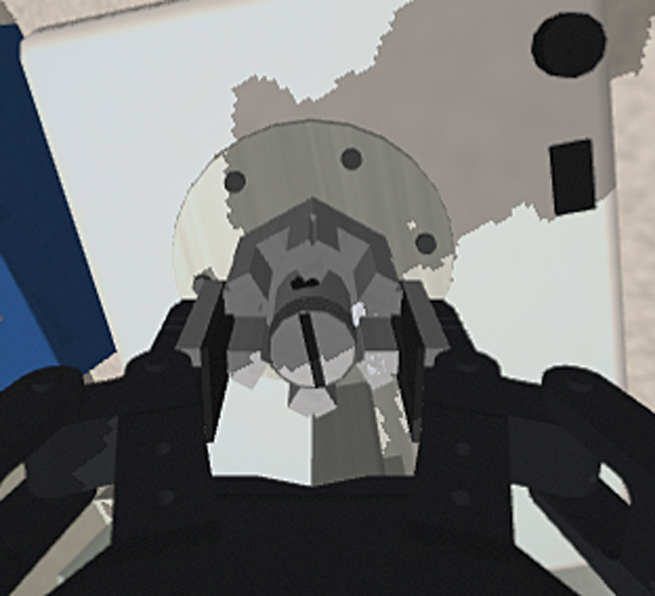

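The nut is held squarely on two flats (width 41.4 mm), with the spindle end at native ≈(249.5,265.7). Refine the pose from this, then turn.

```bash
python3 - <<'E'
from h import *
o,R=load(); w=dict(np.load("w2.npz"))
m=np.array([314,348])/2.1+100
g=lambda d: (proj(w,[o+R@[d[0],d[1],.016]])[0]-m)
print("pred-meas",g([0,0]),"xy shift mm",least_squares(g,[0,0]).x*1e3)
d=least_squares(g,[0,0]).x
# groove ends
gp=proj(w,[o+R@[d[0],d[1]+s,.016] for s in(-.01,.01)]); print("groove pred crop",(gp-100)*2.1)
p=json.load(open('pose.json')); p[:3]=(o+R@[.0012,np.clip(d[1],-.002,.002),0]).tolist(); save(p)
o,R=load()
set_gripper(0,40); rep('40')
z=(observe()['tcp_pos']-o)@R; print(z)
a0=168.7
for a in np.arange(a0-3,149.9,-3).tolist()+[150]:
    move_to(o+R@[0,0,-.006],jaw(R,a)); s=rep('%.1f'%toolang())
wait(.3); rep('%.1f'%toolang())
c=calibration("wrist"); np.savez("w3.npz",**c); im=capture("wrist"); cv2.imwrite("pics/w3.png",im[:,:,::-1])
cv2.imwrite("pics/w3b.png",cv2.resize(im[180:320,180:330,::-1],None,fx=4,fy=4,interpolation=cv2.INTER_CUBIC))
E
```

```text
pred-meas [ 0.16934183 -1.13954449] xy shift mm [0.20253989 0.59607566]
groove pred crop [[305.4062669  309.65621062]
 [322.24663917 384.7848204 ]]
40 t5.50 tcp_s [-0.2 -0.7 -5.6] F_s [ 2.5 -0.2  8.3] M_s [-0.23  0.01 -0.01] w 40.9
[-0.00018216 -0.00067496 -0.00557833]
165.6 t5.75 tcp_s [-0.1 -0.7 -5.6] F_s [ 0.6 -2.   9. ] M_s [-0.47  0.53 -0.13] w 40.6
162.6 t6.00 tcp_s [ 0.1 -0.7 -5.6] F_s [ 0.3 -2.1  9.1] M_s [-0.49  0.51 -0.2 ] w 41.0
159.6 t6.25 tcp_s [ 0.2 -0.8 -5.6] F_s [ 0.9 -2.4  8.2] M_s [-0.54  0.44 -0.09] w 40.9
156.6 t6.50 tcp_s [ 0.2 -0.8 -5.6] F_s [ 0.3 -2.   8.9] M_s [-0.56  0.43 -0.09] w 41.0
153.6 t6.75 tcp_s [ 0.3 -0.8 -5.6] F_s [ 0.9 -2.5  8.9] M_s [-0.55  0.3  -0.12] w 40.8
150.6 t7.00 tcp_s [ 0.4 -0.9 -5.6] F_s [ 0.8 -2.9  9.8] M_s [-0.59  0.28 -0.1 ] w 41.0
149.9 t7.25 tcp_s [ 0.4 -0.9 -5.6] F_s [ 1.8 -3.6  9.8] M_s [-0.62  0.31  0.03] w 41.5
149.9 t7.55 tcp_s [ 0.4 -0.9 -5.6] F_s [ 1.  -3.8 10. ] M_s [-0.65  0.28 -0.03] w 41.1
```

View pics/w3b.png

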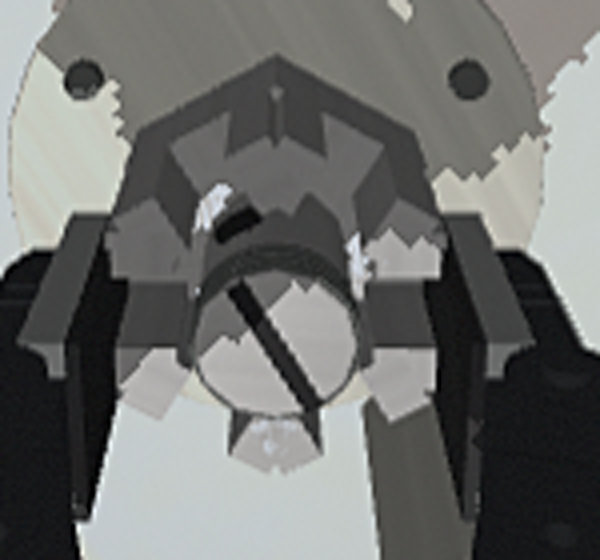

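The groove sits about 30° from the jaw line (after foreshortening), so a slot is in line with it. Release, retreat, and go above the ball.

```bash
python3 - <<'E'
from h import *
o,R=load()
set_gripper(.085); rep('open')
s=observe(); servo_line(s['tcp_pos']+R@[0,0,.125],v=.15); rep()
A=jaw(R,90)
move_to(o+R@[0,.118,.135],A); wait(.2); s=rep(); print(s['joint_pos'].round(1))
for q in ([0,.118,.045],[0,.066,.045],[-.03,.066,.033],[-.042,.066,.003]):
    j=ik(o+R@q,A); print(q,None if j is None else np.round(j,1))
c=calibration("wrist"); np.savez("w4.npz",**c); im=capture("wrist"); cv2.imwrite("pics/w4.png",im[:,:,::-1])
b=proj(c,np.array([[0,.118,.042],[0,0,.016],[-.011,.0775,.007]])@R.T+o); print(b, (b-[120,60])*2.5)
cv2.imwrite("pics/w4b.png",cv2.resize(im[60:300,120:420,::-1],None,fx=2.5,fy=2.5,interpolation=cv2.INTER_CUBIC))
E
```

```text
open t8.11 tcp_s [-0.1  0.1 -6. ] F_s [ 0.8 -0.5 -0.9] M_s [-0.06  0.49  0.02] w 85.2
 t9.09 tcp_s [-1.000e-01 -0.000e+00  1.187e+02] F_s [-0.2  0.2  0.3] M_s [0.01 0.56 0.05] w 85.1
 t10.23 tcp_s [  0.2 117.2 134.8] F_s [-0.5 -0.9  1.4] M_s [ 0.03  0.51 -0.02] w 85.0
[-47.7  14.6   4.8 127.   50.4  31.6  -9.9]
[0, 0.118, 0.045] [-48.   24.2  11.9 128.6  66.1  20.3 -23.9]
[0, 0.066, 0.045] [-47.2  22.5  16.3 133.2  75.2  16.1 -29.4]
[-0.03, 0.066, 0.033] [-51.4  25.2  19.7 136.4  92.1  14.1 -49. ]
[-0.042, 0.066, 0.003] [-51.9  29.9  21.8 137.5 116.5  13.  -74.2]
[[248.05684332 198.50781486]
 [126.31483379 190.6812357 ]
 [207.07991397 177.55615398]] [[320.14210829 346.26953716]
 [ 15.78708447 326.70308925]
 [217.69978492 293.89038496]]
```

View pics/w4b.png

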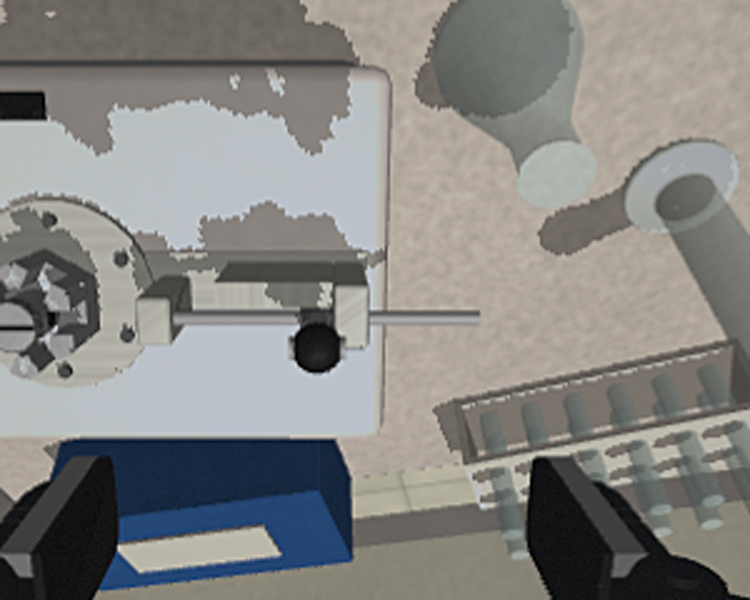

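The ball is at crop (317,348), predicted (320,346), under 1 mm off. The slot lies in line with the groove. I'll check the clearance to the cylinder and flask, then descend and grip the ball.

```bash
python3 - <<'E'
from h import *
o,R=load(); c=dict(np.load("w4.npz"))
def ground(px,z):
    n=cv2.undistortPoints(np.array([[px]],float),c["intrinsics"],c["distortion"])[0,0]
    Rc=cv2.Rodrigues(c["rvec"])[0]; C=-Rc.T@c["tvec"]; d=Rc.T@[n[0],n[1],1]; return C+d*(z-C[2])/d[2]
cyl=ground((120+682/2.5,60+187/2.5),0.005); fl=ground((120+557/2.5,60+175/2.5),.12)
print("cyl",cyl,"flask",fl)
for q in ([0,.118,.042],[-.042,.068,0]): 
    for h in (0,.06): g=o+R@(np.array(q)+[0,0,h]); print(g, "xy dist cyl",np.linalg.norm((g-cyl)[:2]))
if np.linalg.norm((o+R@[0,.118,.042]-cyl)[:2])>.11:
    servo_line(o+R@[0,.117,.045],v=.08); rep('down')
    set_gripper(0,30); rep('grip')
    c=calibration("wrist"); im=capture("wrist"); cv2.imwrite("pics/w5.png",im[:,:,::-1])
    cv2.imwrite("pics/w5b.png",cv2.resize(im[120:380,120:400,::-1],None,fx=2.1,fy=2.1,interpolation=cv2.INTER_CUBIC))
E
```

```text
cyl [0.677834   0.41022337 0.005     ] flask [0.56636438 0.3109584  0.12      ]
[0.55954987 0.21196296 0.19984489] xy dist cyl 0.23086430066535418
[0.53049705 0.21944186 0.25180641] xy dist cyl 0.241051360842551
[0.53219734 0.16737406 0.14247182] xy dist cyl 0.283171017813451
[0.50314452 0.17485296 0.19443335] xy dist cyl 0.29311370249339286
down t11.56 tcp_s [1.000e-01 1.171e+02 4.530e+01] F_s [-0.2 -0.2 -0.4] M_s [ 0.03  0.48 -0.02] w 85.1
grip t12.22 tcp_s [1.000e-01 1.157e+02 4.530e+01] F_s [ 0.5 -3.   9.2] M_s [-0.95  0.63  0.01] w 14.7
```

View pics/w5b.png

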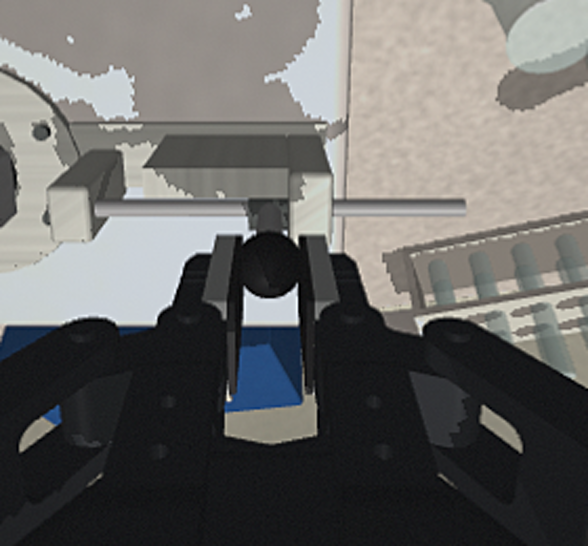

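The ball is held (14.7 mm between the pads over its rivet ends). Push the bolt in steps, watching the force.

```bash
python3 - <<'E'
from h import *
o,R=load(); set_gripper(0,50); s=rep('g50'); z0=.045
for y in (.105,.095,.085,.08,.075,.071,.068,.066,.065,.064):
    servo_line(o+R@[0,y,z0],v=.05); s=rep('%.3f'%y)
    if abs((s['wrist_force']@R)[1])>20: break
wait(.2); rep('end')
E
```

```text
g50 t12.48 tcp_s [1.000e-01 1.157e+02 4.540e+01] F_s [-1.1 -4.1 10.9] M_s [-1.03  0.58  0.02] w 13.4
0.105 t12.88 tcp_s [1.000e-01 1.063e+02 4.560e+01] F_s [-0.6  3.1  6.4] M_s [ 0.6   0.61 -0.04] w 13.1
0.095 t13.22 tcp_s [ 0.1 96.6 45.6] F_s [-0.5  4.4  5.6] M_s [0.86 0.64 0.03] w 13.1
0.085 t13.57 tcp_s [ 0.1 87.  45.6] F_s [0.  5.4 5.7] M_s [ 0.97  0.6  -0.03] w 13.2
0.080 t13.82 tcp_s [ 0.1 82.2 45.6] F_s [0.2 4.9 5.6] M_s [ 1.1   0.58 -0.01] w 13.3
0.075 t14.07 tcp_s [ 0.1 77.3 45.6] F_s [-0.1  4.6  5.2] M_s [ 1.17  0.61 -0.04] w 13.2
0.071 t14.32 tcp_s [ 0.1 73.5 45.6] F_s [-0.5  6.3  6.7] M_s [ 1.22  0.63 -0.07] w 13.0
0.068 t14.57 tcp_s [ 0.1 70.7 45.6] F_s [-0.2  5.8  5.9] M_s [ 1.32  0.62 -0.05] w 13.3
0.066 t14.82 tcp_s [ 0.1 68.8 45.6] F_s [0.2 6.  7.2] M_s [ 1.28  0.59 -0.03] w 12.9
0.065 t15.07 tcp_s [ 0.1 68.  45.6] F_s [-0.6  6.   5.8] M_s [ 1.35  0.69 -0.04] w 12.8
0.064 t15.32 tcp_s [ 0.1 67.  45.6] F_s [-0.3  6.5  6.2] M_s [ 1.43  0.61 -0.06] w 13.4
end t15.53 tcp_s [ 0.1 67.  45.6] F_s [0.5 6.5 5.7] M_s [ 1.36  0.56 -0.04] w 13.2
```

The force tracks the spring curve (6.5 N), travel is ≈48.7 mm, and the tool moved smoothly. Push a touch further and swing the handle down.

```bash
python3 - <<'E'
from h import *
o,R=load(); y=.0625
servo_line(o+R@[0,y,.045],v=.05); rep('in')
r=.042
for d in np.arange(7.5,90.1,7.5):
    a=np.radians(d)
    servo_line(o+R@[-r*np.sin(a),y,.003+r*np.cos(a)],v=.05); s=rep('%.1f'%d)
    if np.linalg.norm(s['wrist_force'])>35: print('STOP'); break
print(s['joint_pos'].round(1))
c=calibration("wrist"); im=capture("wrist"); cv2.imwrite("pics/w6.png",im[:,:,::-1])
cv2.imwrite("pics/w6b.png",cv2.resize(im[100:384,80:430,::-1],None,fx=2,fy=2,interpolation=cv2.INTER_CUBIC))
E
```

```text
in t15.78 tcp_s [ 0.1 65.5 45.6] F_s [-0.3  6.8  6.3] M_s [1.43 0.56 0.01] w 13.1
7.5 t16.03 tcp_s [-6.  65.5 45.2] F_s [-0.7  6.5  5.9] M_s [ 1.42  0.85 -0.03] w 13.0
15.0 t16.29 tcp_s [-11.5  65.5  44. ] F_s [-2.5  7.2  4.1] M_s [1.45 0.97 0.02] w 13.0
22.5 t16.55 tcp_s [-16.8  65.4  42.2] F_s [-1.9  6.5  2.6] M_s [1.49 1.01 0.01] w 12.9
30.0 t16.81 tcp_s [-21.7  65.3  39.6] F_s [-1.6  7.2  1.6] M_s [1.46 1.   0.  ] w 13.1
37.5 t17.07 tcp_s [-26.2  65.2  36.5] F_s [-2.  6.  1.] M_s [1.46 0.9  0.09] w 12.9
45.0 t17.32 tcp_s [-30.2  65.2  32.8] F_s [-0.6  6.5  0. ] M_s [1.45 0.86 0.04] w 13.3
52.5 t17.58 tcp_s [-33.8  65.1  28.7] F_s [-1.1  7.3 -0.4] M_s [1.5  0.76 0.04] w 13.1
60.0 t17.84 tcp_s [-36.7  65.1  24.1] F_s [-0.5  6.8 -0.9] M_s [ 1.48  0.75 -0.  ] w 13.0
67.5 t18.10 tcp_s [-39.1  65.1  19.1] F_s [-0.7  7.3 -0.8] M_s [1.48 0.71 0.06] w 13.4
75.0 t18.36 tcp_s [-40.7  65.   13.9] F_s [-1.6  7.5 -1.7] M_s [1.49 0.68 0.02] w 12.9
82.5 t18.62 tcp_s [-41.7  65.    8.4] F_s [-0.   6.8 -1.2] M_s [1.49 0.63 0.  ] w 12.7
90.0 t18.88 tcp_s [-42.   65.2   3.3] F_s [-0.8  6.   6.3] M_s [ 1.39  0.61 -0.05] w 13.1
[-42.1  28.2   7.8 137.1 105.3  19.5 -62.9]
```

View pics/w6b.png

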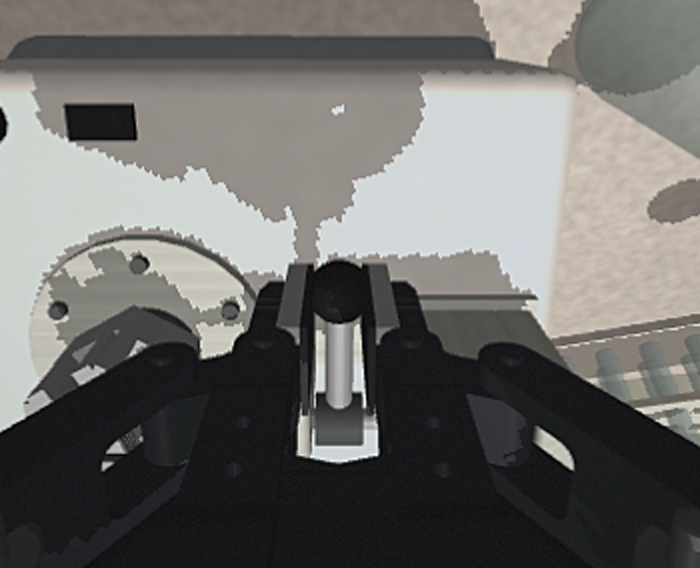

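The handle points down the slope, still in the jaws. Ease the bolt back onto its stop, release, retreat and check.

```bash
python3 - <<'E'
from h import *
o,R=load()
for y in (.065,.067,.069,.071):
    servo_line(o+R@[-.042,y,.003],v=.04); s=rep('%.3f'%y)
    if (s['wrist_force']@R)[1]<1.5: break
set_gripper(.05); rep('open')
s=observe(); servo_line(s['tcp_pos']+R@[0,0,.1],v=.12); 
move_to(o+R@[-.03,.06,.15],jaw(R,90)); wait(.3); rep()
c=calibration("wrist"); im=capture("wrist"); cv2.imwrite("pics/w7.png",im[:,:,::-1])
b=proj(c,np.array([[-.042,.0735-.0023,0],[0,.05,0],[-.011,.0775,.007]])@R.T+o); print(b,(b-[80,60])*2.2)
cv2.imwrite("pics/w7b.png",cv2.resize(im[60:300,80:430,::-1],None,fx=2.2,fy=2.2,interpolation=cv2.INTER_CUBIC))
E
```

```text
0.065 t19.18 tcp_s [-41.9  67.8   3.4] F_s [0.6 5.6 3.6] M_s [ 1.5   0.56 -0.01] w 13.7
0.067 t19.43 tcp_s [-41.9  69.8   3.4] F_s [-0.4  7.   4.1] M_s [ 1.44  0.57 -0.02] w 13.3
0.069 t19.68 tcp_s [-42.   70.6   3.3] F_s [0.5 4.8 6.3] M_s [1.15 0.55 0.05] w 13.3
0.071 t19.93 tcp_s [-42.   71.    3.2] F_s [0.4 1.2 7.9] M_s [0.3  0.51 0.05] w 13.3
open t20.37 tcp_s [-42.   70.7   2.9] F_s [-0.1  0.4 -1.3] M_s [-0.02  0.47  0.04] w 49.7
 t21.98 tcp_s [-30.5  59.9 149.2] F_s [-0.2  0.1  0.2] M_s [0.02 0.51 0.01] w 50.1
[[258.09380607 172.9262405 ]
 [238.44708855 210.34469527]
 [263.89358589 202.79906534]] [[391.80637336 248.43772909]
 [348.58359481 330.7583296 ]
 [404.56588896 314.15794375]]
```

View pics/w7b.png

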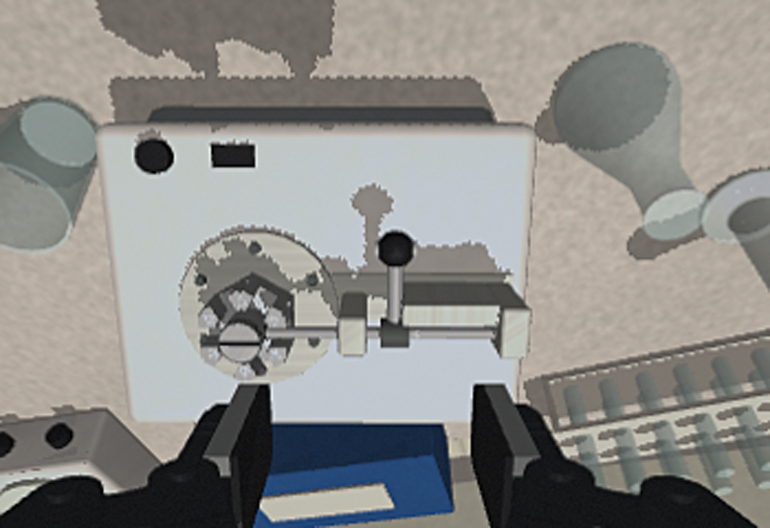

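The ball is at (396,248), predicted (392,248). The handle is fully down, the bolt is through the slot and seated on the rail's end, and the robot is clear. Handing in.

```bash
python3 -c "
from cell import *
sign_off()"
```

```text
the job is handed in; nothing more can be done
```

The nut is tightened to its first slot, and the bolt is pushed in, swung down and locked on its stop. I handed the job in at about 22 s of the 50 s allowed; `sign_off()` gives no verdict, so the result is unconfirmed.

- **Nut:** I gripped it over two opposite flats and turned it clockwise about 18.7° (0.33 rad), to the first slot. A close picture showed the slot in line with the spindle's groove.
- **Bolt:** I pushed it in by its ball to about 50 mm. The force rose to about 6.5–6.8 N, close to the stated spring force. I swung the handle down 90°, eased the bolt back onto its stop, released it and backed off.
- **Last checks:** The final picture shows the bolt through the slot, the handle fully down, and the ball within about 2 px of where it should sit when seated. During the ease-back the spring load fell to about 1 N as the bolt met its stop, at roughly 44.7 mm of travel. The wrist force was near zero after I backed off.
- **Bystanders:** I saw no contact with any of them. I did not measure their positions again at the end.
- **Disagreements:** The casing corners, which look rounded, put the mixer about 10 mm lower than the spindle and ball did, so I left them out of the position fit. The gripper read about 13–15 mm on the 18 mm ball, but the hold did not slip.

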